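# Find the stirrer key that was left latched and release it

### The arm

A 6-joint arm with a two-finger parallel gripper is mounted at the origin on the work surface. World frame = base frame: x ahead of the robot, y to its left, z up, the work surface at z = 0. Lengths are in m, angles in rad, forces in N, time in s.
With the tool pointing down it reaches from about 0.275 to 0.825 m from the base axis. Payload 4.9 kg.
Tool frame: the origin (TCP) lies at the centre of the arm's flange, where the gripper is bolted on; the fingertips stand 173 mm ahead of it and the grasp point (between the pads) lies 155 mm ahead of it; y points along the fingers, z is the direction in which the jaws open and shut, and the axes are right-handed (so a half turn about y gives the same grasp; the last joint's range is limited). The gripper opens to 85 mm and grips with 20 to 120 N. Pads are 22 mm wide; open, the fingers measure 114 mm over their backs; the gripper's body (76 mm by 85 mm) begins 54 mm behind the grasp point. The pads swing forward as they close: fully open they stand 13 mm farther back than shut.
Start: joints at [1.04, 0.326, -0.193, 1.052, 0, 1.437], TCP at [0.213, 0.507, 0.405] pointing down, gripper open.
Joint ranges: [-2.65, 2.65], [-0.97, 1.79], [-1.3, 1.35], [-1.93, 2.1], [-1.47, 1.37], [-3.14, 3.14]. Speed limits (rad/s): [2.57, 2.57, 3.14, 3.14, 3.14, 3.14].

### API

Orientations are given as a unit quaternion [w, x, y, z].
In Python, from cell import arm gives the robot as it stands. The module is installed in compiled form; this text tells all that it offers.
- The arm moves only by the shell command python3 -m inch 'ROWS' [FORCE]. ROWS is JSON, a list of rows, each an object of numbers: "jaw": the gripper command: -1 is fully open, 1 is shut, values between are in proportion; "tx", "ty", "tz": the shift along the tool's x, y, z as a fraction of full scale; "rx", "ry", "rz": the turn, a rotation vector about the tool's x, y, z as a fraction of full scale. A call has 1 to 10 rows; each row is the pose to reach, as a shift and turn from the pose commanded when the call began, along the tool's axes at that moment, turning the shorter way round; what a row does not reach only later rows make up. Full scale, the value 1, is 1 m for a shift and pi rad for a turn. A row lasts 1/10 s, in which the tool goes at most 50 mm and 8.59 degrees, less where a joint would pass 70% of its speed; a pose out of reach is approached as far as the arm can. A call with a number of a shift or a turn outside -1 to 1 is refused whole. A call with a gripper value outside its range is refused whole. The fingers move at their own pace and stop on an object; FORCE is the grip in N (left out, the last holds). Time passes only in rows, so rows that repeat a pose let the fingers close. It gives the time, the measured TCP pose, the force and the opening at its end, in the units of the state.
- arm.sense(): the state, without advancing time (a new reading comes with each control period).
- arm.snapshot(name): name is "scene" or "top"; returns the picture (384x512x3 uint8, blue, green, red); there is no depth.
- arm.calibration(name): a dict with "intrinsics" (3x3 intrinsics, pixels), "R" (3x3) and "t" (3): a world point X has camera coordinates R X + t. Camera axes: x right, y down, z forward; pixel columns grow to the right and rows downward; lengths in m; the calibration is good to about 2 mm. A picture is of the moment at which its call begins. calibration takes no time and is no camera call.
- arm.finish_job(): hands the job in, once; it reports no verdict.
Trained networks look in the newest picture that a camera, given by its name, has taken for a name from the list of things; names that differ only in an ending like _2 or _b are one class to them, and where a whole thing is asked for, a point or a joint stands for the part that bears it (a point fixed in the world has none). Each returns a list of dicts, best first, with "score" (0 to 1); they miss things now and then, are a little off and sometimes report something else, mostly with a low value. They report only what shows in the picture. A call takes as long as a camera call.
- arm.boxes_of(camera, target): "point" ([column, row] in pixels, amid what is visible of it).
- arm.regions_of(camera, target): "mask" (384x512 bool, what is visible of it) and "point" ([column, row] in pixels, amid what is visible of it).
- arm.landmark_of(camera, target): "point" ([column, row] in pixels: a listed point, or the origin of a listed thing).
The state is a dict: "time": time; "joints": joint angles; "qvel": joint speeds; "tau": joint torques, N m; "ee_pos": TCP position; "tool_rot": TCP orientation; "ft_force": force on the tool from outside, world axes, zero at the start; "ft_torque": the same for the moment, N m; "opening": finger opening in m.
Only numpy, scipy, OpenCV 4.12 (cv2) and the standard library are available. Lean on these libraries where they do the work, as an engineer would, in place of code of your own. Each camera call takes 0.05 s, during which the arm holds its last target.

### The job

One place of the four-place stirrer was left switched on: of its four identical keys one is latched slightly down. With a fingertip tap each key lightly, one after another from the left end of the row (as the robot sees it) to the right end, to feel which one it is; then press that key home and let go so that it pops up. The raised keys must not be pushed home, and leave the glassware and everything else where it stands.

Things in the scene. Friction and masses are not known exactly. Their poses are not given: they have to be found in the camera images.
- stirrer: Low white four-place stirrer, fixed, 260 x 290 mm. Origin: centre of its footprint on the bench, z up; front (-x) faces the robot, yaw within 0.3 rad; +y is left as the robot sees it. Front ledge (x -130 to -50 mm): top 40 mm high, carries the key row. Deck behind it (x -50 to +130 mm): 62 mm high, with four steel plates.
- key_row (a point): Middle of the key row on the ledge top, 40 mm above the bench, axes as the stirrer's. The four key places: x = 0, y = +93, +31, -31, -93 mm. Each key sits in a 44 x 50 mm seat plate, top 44 mm above the bench.
- raised (a point): Point 22 mm above the row's middle: height of a raised key's top, 62 mm over the bench. A latched key's top is at 58, a fully pressed one's at 50 (12 mm travel to the stop). Keys spring straight down: yield from 1.6 N, 5 N at the stop, plus drag 0.04 N per mm/s. Press at 50 mm/s or slower; a freed key rises within 1 s.
- tap_limit (a point): Point 8 mm below point raised, 54 mm over the bench. A key pressed no lower than this and let go returns to where it was, raised or latched. A raised key pressed 9.5 mm or more down latches down. The latched key pressed to its stop (50 mm) and let go is freed. It feels like the others but is met 4 mm lower.
- key_a: One of four identical grey push-push keys; the letters say nothing of place in the row or state. Origin: centre of the cap's top face, moves with it, axes as the stirrer's. Cap 28 mm (x) by 34 mm (y), 18 mm high; one of the four is latched 4 mm down.
- key_b: One of four identical grey push-push keys; the letters say nothing of place in the row or state. Origin: centre of the cap's top face, moves with it, axes as the stirrer's. Cap 28 mm (x) by 34 mm (y), 18 mm high; one of the four is latched 4 mm down.
- key_c: One of four identical grey push-push keys; the letters say nothing of place in the row or state. Origin: centre of the cap's top face, moves with it, axes as the stirrer's. Cap 28 mm (x) by 34 mm (y), 18 mm high; one of the four is latched 4 mm down.
- key_d: One of four identical grey push-push keys; the letters say nothing of place in the row or state. Origin: centre of the cap's top face, moves with it, axes as the stirrer's. Cap 28 mm (x) by 34 mm (y), 18 mm high; one of the four is latched 4 mm down.
- beaker: Bystander: small glass beaker, 54 mm wide, 70 mm tall, on the stirrer's deck left half. Origin: centre of its underside.
- flask: Bystander: conical glass flask, 58 mm wide at the foot, 95 mm tall, on the deck right half. Origin: centre of its underside.
- cap_a: Bystander: screw-cap ring, 36 mm wide, 14 mm high, on the bench between robot and stirrer, left. Origin: centre of its underside.
- cap_b: Bystander: a second screw-cap ring, 36 mm wide, 14 mm high, same place, right. Origin: centre of its underside.
- rinse_bottle: Bystander: white plastic bottle, 68 mm wide, 170 mm tall, left of the stirrer. Origin: centre of its underside.
- jar: Bystander: amber jar, 64 mm wide, 85 mm tall, right of the stirrer. Origin: centre of its underside.
- funnel: Bystander: white powder funnel standing mouth down, 84 mm wide, 85 mm tall, left beyond the rinse bottle. Origin: centre of its underside.

How it is judged:
By the outcome, as a careful person would: the job done as asked, in the order asked, and still so for the second after the job is handed in, with the robot touching nothing.
It also fails if it takes over 48 s, if anything falls off the work surface, if the arm or the gripper's body presses on something with over 40 N, if the wrist force passes 120 N, or if a joint passes its speed limit or range.

## Working session

There is one attempt and no reset: what is moved stays moved. The work goes in short steps, Python scripts to look and compute and a shell command to move; the robot and the scene stay as the last step left them, time stands still between calls to the robot, and variables do not carry over. Pictures are saved under pics/ and viewed, and the job is handed in when it is done.

```bash
mkdir -p pics
python3 - <<'E'
from cell import arm
import cv2,numpy as np
s=arm.sense();print({k:np.round(v,4).tolist() for k,v in s.items()})
for n in("scene","top"):
    im=arm.snapshot(n);cv2.imwrite(f"pics/{n}0.png",im)
    c=arm.calibration(n);print(n,np.round(c["R"],4).tolist(),np.round(c["t"],4).tolist(),np.round(c["intrinsics"],1).tolist())
    for t in("key_row","stirrer","key_a","raised"):
        print(t,[(np.round(d["point"],1).tolist(),round(d["score"],2)) for d in arm.landmark_of(n,t)])
E
```

```text
{'time': 0.0, 'joints': [1.0398, 0.327, -0.1936, 1.052, -0.0, 1.4366], 'qvel': [-0.0001, -0.0011, -0.0006, 0.0004, -0.0004, -0.0003], 'tau': [0.0014, -44.34, 26.2443, 0.0153, -0.0003, 0.0], 'ee_pos': [0.2124, 0.507, 0.4039], 'tool_rot': [-0.6926, 0.6938, -0.1396, 0.1392], 'ft_force': [0.3284, -0.4884, 1.159], 'ft_torque': [0.0033, 0.0037, 0.0149], 'opening': 0.0854}
scene [[0.874, 0.4857, 0.0116], [0.3695, -0.649, -0.665], [-0.3155, 0.5856, -0.7467]] [-0.4846, -0.152, 1.5333] [[452.9, 0.0, 247.1], [0.0, 452.9, 193.2], [0.0, 0.0, 1.0]]
key_row [([260.2, 197.0], 0.89)]
stirrer [([292.5, 206.7], 0.9)]
key_a [([266.3, 185.4], 0.6), ([257.1, 218.4], 0.6), ([261.4, 199.2], 0.47), ([273.0, 166.3], 0.42)]
raised [([262.1, 191.3], 0.72), ([254.9, 215.6], 0.38)]
top [[-0.0068, -0.9996, 0.028], [-0.9877, 0.0024, -0.1566], [0.1564, -0.0288, -0.9873]] [0.0082, 0.5768, 0.9661] [[347.4, 0.0, 254.3], [0.0, 347.4, 193.3], [0.0, 0.0, 1.0]]
key_row [([242.0, 192.1], 0.91)]
stirrer [([234.3, 165.7], 0.66)]
key_a [([234.0, 192.9], 0.66), ([252.7, 187.9], 0.54), ([212.8, 199.8], 0.52), ([270.7, 183.0], 0.4)]
raised [([239.4, 188.4], 0.88)]
```

View pics/scene0.png

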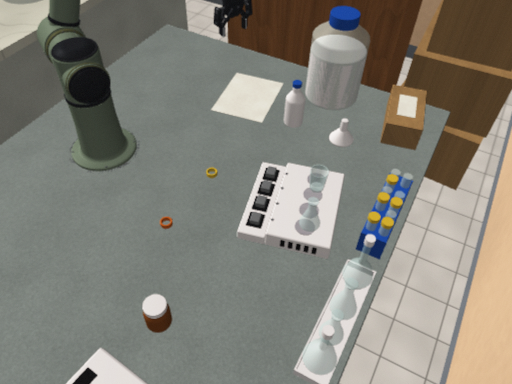

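View pics/top0.png

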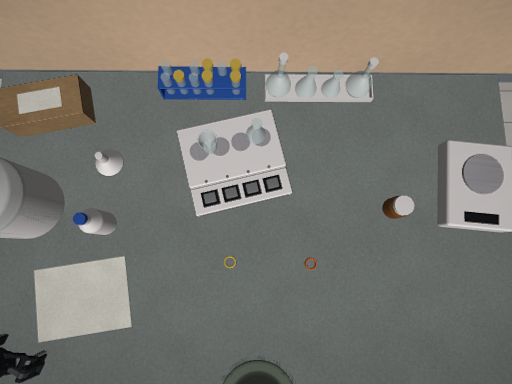

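```bash
cat > h.py <<'E'
from cell import arm
import numpy as np
from scipy.optimize import least_squares
def proj(n,X):
    c=arm.calibration(n);p=(np.array(c["R"])@np.atleast_2d(X).T).T+c["t"];p=p@np.array(c["intrinsics"]).T
    return p[:,:2]/p[:,2:]
def onplane(n,uv,z):
    c=arm.calibration(n);R=np.array(c["R"]);d=R.T@np.linalg.inv(c["intrinsics"])@[uv[0],uv[1],1];o=-R.T@np.array(c["t"])
    return o+d*(z-o[2])/d[2]
E
python3 - <<'E'
from h import *
for n,L in(("scene",[([260.2,197],.04),([262.1,191.3],.062),([273.0,166.3],.062),([266.3,185.4],.062),([261.4,199.2],.062),([257.1,218.4],.062)]),("top",[([242,192.1],.04),([239.4,188.4],.062),([212.8,199.8],.062),([234.0,192.9],.062),([252.7,187.9],.062),([270.7,183.0],.062)])):
    for p,z in L: print(n,onplane(n,p,z).round(4))
E
```

```text
scene [0.5782 0.0365 0.04  ]
scene [0.581  0.0415 0.062 ]
scene [0.5619 0.1499 0.062 ]
scene [0.5808 0.0685 0.062 ]
scene [0.5935 0.0134 0.062 ]
scene [ 0.6162 -0.0551  0.062 ]
top [0.5813 0.0415 0.04  ]
top [0.5885 0.0487 0.062 ]
top [0.5558 0.1244 0.062 ]
top [0.5755 0.0642 0.062 ]
top [0.5899 0.0106 0.062 ]
top [ 0.6041 -0.0414  0.062 ]
```

The scene view shows the stirrer around (293,207), with the keys at about (270,172), (266,187), (261,202) and (256,219). In the top view the keys are at about (210,198), (231,193), (252,188) and (273,184), so the stirrer's yaw is about +0.2. The path to it is clear. Next I'll refine the pose using the dark key seats.

Run:
```python
from h import *
import cv2
from scipy.optimize import least_squares
T=cv2.imread("pics/top0.png");S=cv2.imread("pics/scene0.png")
cv2.imwrite("pics/z_top.png",np.hstack([cv2.resize(T[160:230,180:310],None,fx=3,fy=3,interpolation=cv2.INTER_CUBIC),cv2.resize(S[150:243,230:340],(390,210),interpolation=cv2.INTER_CUBIC)]))
obs={}
for n,I,g in(("top",T,[(210,198),(231,193),(252,188),(273,184)]),("scene",S,[(270,173),(266,187),(261,202),(256,219)])):
    m=(cv2.cvtColor(I,6)<95).astype(np.uint8)
    k,l,st,ce=cv2.connectedComponentsWithStats(m,connectivity=4)
    P=[]
    for a in g:
        i=min((i for i in range(1,k) if 40<st[i,4]<600),key=lambda i:np.hypot(*(ce[i]-a)))
        print(n,a,ce[i].round(1),st[i]);P.append(ce[i])
    obs[n]=np.array(P)
ys=np.array([93,31,-31,-93])/1e3
def pts(p,z): return np.c_[p[0]-np.sin(p[2])*ys,p[1]+np.cos(p[2])*ys,np.full(4,z)]
for ns in(["top"],["scene"],["top","scene"]):
  for z in(.044,.05):
    r=least_squares(lambda p:np.concatenate([(proj(n,pts(p,z))-obs[n]).ravel() for n in ns]),[.58,.04,.2],loss="soft_l1",x_scale=[.1,.1,.1])
    print(ns,z,r.x.round(4),np.abs(r.fun).max().round(2))
f=[arm.sense()["ft_force"] for _ in range(3)];print(f)
```

```text
top (210, 198) [210.5 197.8] [201 189  19  18 156]
top (231, 193) [231. 193.] [222 185  19  17 154]
top (252, 188) [251.5 188. ] [242 180  20  17 150]
top (273, 184) [271.7 183.1] [263 175  19  18 149]
scene (270, 173) [270.6 175.4] [263 168  16  14 124]
scene (266, 187) [266.  189.6] [258 182  17  14 124]
scene (261, 202) [260.7 204.9] [252 197  18  15 131]
scene (256, 219) [255.4 221.1] [246 212  19  16 135]
['top'] 0.044 [0.5856 0.0436 0.2365] 0.42
['top'] 0.05 [0.5846 0.0435 0.2361] 0.61
['scene'] 0.044 [0.5882 0.0372 0.2382] 0.09
['scene'] 0.05 [0.5904 0.0325 0.2387] 0.21
['top', 'scene'] 0.044 [0.5862 0.0416 0.2369] 1.37
['top', 'scene'] 0.05 [0.5858 0.0411 0.2374] 2.64
[array([ 0.2247642 , -0.36955582,  0.06202537]), array([ 0.2247642 , -0.36955582,  0.06202537]), array([ 0.2247642 , -0.36955582,  0.06202537])]
```

View pics/z_top.png

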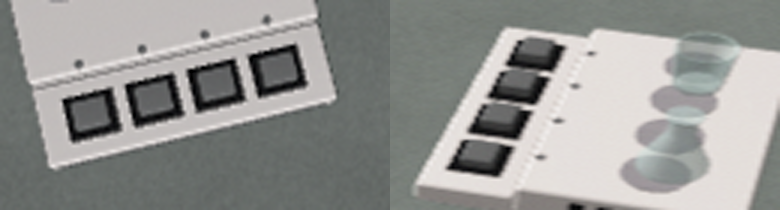

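```bash
cat >> h.py <<'E'
from scipy.spatial.transform import Rotation as Ro
def tool():
    s=arm.sense();q=s["tool_rot"];return s,Ro.from_quat([q[1],q[2],q[3],q[0]])
ROW=np.array([.585,.042]);YAW=.237
def key(i):
    y=[.093,.031,-.031,-.093][i-1];return ROW+y*np.array([-np.sin(YAW),np.cos(YAW)])
def goal(i,tip,L=.173):
    """shift (tool axes) to put tip at key i, height tip; turn to align"""
    s,R=tool();t=np.r_[key(i),tip+L];d=R.inv().apply(t-s["ee_pos"])
    zj=np.array([-np.sin(YAW),np.cos(YAW),0]);yt=np.array([0,0,-1.])
    best=None
    for sg in(1,-1):
        z=sg*zj;G=np.c_[np.cross(yt,z),yt,z];rv=(R.inv()*Ro.from_matrix(G)).as_rotvec()
        if best is None or np.linalg.norm(rv)<np.linalg.norm(best):best=rv
    return d,best/np.pi,s
E
python3 - <<'E'
from h import *
import cv2
T=cv2.imread("pics/top0.png")
m=(cv2.cvtColor(T,6)<95).astype(np.uint8)
k,l,st,ce=cv2.connectedComponentsWithStats(m,connectivity=4)
for a in[(210,198),(231,193),(252,188),(272,183)]:
    i=min((i for i in range(1,k) if 40<st[i,4]<600),key=lambda i:np.hypot(*(ce[i]-a)))
    p=np.argwhere(l==i)[:,::-1].astype(np.float32);r=cv2.minAreaRect(p);print(r,onplane("top",r[0],.044).round(4))
for i in range(1,5):print(i,key(i).round(4))
s,R=tool();print(R.as_matrix().round(3).tolist());d,rv,_=goal(1,.110);print(d.round(4),rv.round(4))
E
```

```text
((210.05882263183594, 197.76470947265625), (14.751273155212402, 16.920578002929688), 77.47119140625) [0.5643 0.134  0.044 ]
((230.8235626220703, 192.7941436767578), (14.55213737487793, 16.734956741333008), 75.96376037597656) [0.5787 0.0739 0.044 ]
((251.47061157226562, 187.8823699951172), (14.55213737487793, 16.492422103881836), 75.96376037597656) [0.5931 0.0137 0.044 ]
((271.98846435546875, 182.95767211914062), (14.646867752075195, 16.313276290893555), 74.74488067626953) [ 0.6076 -0.0465  0.044 ]
1 [0.5632 0.1324]
2 [0.5777 0.0721]
3 [0.5923 0.0119]
4 [ 0.6068 -0.0484]
[[0.922, -0.0, 0.386], [-0.386, -0.0, 0.922], [-0.0, -1.0, -0.0]]
[ 0.4683  0.1216 -0.2102] [ 0.     -0.2018 -0.    ]
```

```bash
python3 -m inch '[{"jaw":1,"tx":0.468,"tz":-0.210,"ry":-0.2018},{"jaw":1,"tx":0.468,"tz":-0.210,"ry":-0.2018},{"jaw":1,"tx":0.468,"tz":-0.210,"ry":-0.2018},{"jaw":1,"tx":0.468,"tz":-0.210,"ry":-0.2018},{"jaw":1,"tx":0.468,"tz":-0.210,"ry":-0.2018},{"jaw":1,"tx":0.468,"tz":-0.210,"ry":-0.2018},{"jaw":1,"tx":0.468,"tz":-0.210,"ry":-0.2018},{"jaw":1,"tx":0.468,"tz":-0.210,"ry":-0.2018},{"jaw":1,"tx":0.468,"tz":-0.210,"ry":-0.2018},{"jaw":1,"tx":0.468,"tz":-0.210,"ry":-0.2018}]'; python3 -c "
from h import *
d,rv,s=goal(1,.09);print(d.round(4),rv.round(4),s['time'])"
```

```text
[ 0.4683  0.1416 -0.2102] [ 0.     -0.2018 -0.    ] 0.5$[0]: bad value
```

```bash
python3 -m inch '[{"jaw":1,"tx":0.468,"ty":0,"tz":-0.210,"rx":0,"ry":-0.2018,"rz":0},{"jaw":1,"tx":0.468,"ty":0,"tz":-0.210,"rx":0,"ry":-0.2018,"rz":0},{"jaw":1,"tx":0.468,"ty":0,"tz":-0.210,"rx":0,"ry":-0.2018,"rz":0},{"jaw":1,"tx":0.468,"ty":0,"tz":-0.210,"rx":0,"ry":-0.2018,"rz":0},{"jaw":1,"tx":0.468,"ty":0,"tz":-0.210,"rx":0,"ry":-0.2018,"rz":0},{"jaw":1,"tx":0.468,"ty":0,"tz":-0.210,"rx":0,"ry":-0.2018,"rz":0},{"jaw":1,"tx":0.468,"ty":0,"tz":-0.210,"rx":0,"ry":-0.2018,"rz":0},{"jaw":1,"tx":0.468,"ty":0,"tz":-0.210,"rx":0,"ry":-0.2018,"rz":0},{"jaw":1,"tx":0.468,"ty":0,"tz":-0.210,"rx":0,"ry":-0.2018,"rz":0},{"jaw":1,"tx":0.468,"ty":0,"tz":-0.210,"rx":0,"ry":-0.2018,"rz":0}]' 40; python3 -c "
from h import *
d,rv,s=goal(1,.09);print(d.round(4),rv.round(4),s['time'])"
```

```text
time: 1.5
ee_pos: [0.5412, 0.1556, 0.4049]
tool_rot: [0.702, -0.702, -0.084, 0.083]
ft_force: [0.8, 0.0, -0.3]
opening: -0.0001
[ 0.0158  0.1419 -0.0278] [-0.     -0.      0.0002] 1.5
```

```bash
python3 -m inch '[{"jaw":1,"tx":0.0065,"ty":0.05,"tz":-0.0113,"rx":0,"ry":0,"rz":0},{"jaw":1,"tx":0.0065,"ty":0.10,"tz":-0.0113,"rx":0,"ry":0,"rz":0},{"jaw":1,"tx":0.0065,"ty":0.14,"tz":-0.0113,"rx":0,"ry":0,"rz":0},{"jaw":1,"tx":0.0065,"ty":0.14,"tz":-0.0113,"rx":0,"ry":0,"rz":0},{"jaw":1,"tx":0.0065,"ty":0.14,"tz":-0.0113,"rx":0,"ry":0,"rz":0},{"jaw":1,"tx":0.0065,"ty":0.14,"tz":-0.0113,"rx":0,"ry":0,"rz":0}]'
python3 - <<'E'
from h import *
import cv2
d,rv,s=goal(1,.09);print(d.round(4),rv.round(4),s['time'],s['ft_force'].round(2))
for n in("scene","top"):
    I=arm.snapshot(n);p=proj(n,[s["ee_pos"]-[0,0,.173],np.r_[key(1),.062]]);print(n,p.round(1))
    u,v=(p[0]).astype(int)
    c=I[v-60:v+60,u-60:u+60].copy();c=cv2.resize(c,(390,390),interpolation=cv2.INTER_CUBIC)
    for q,col in zip(p,((0,0,255),(0,255,0))):cv2.circle(c,tuple(((q-[u-60,v-60]+.5)*3.25).astype(int)),3,col,-1)
    globals()[n]=c
cv2.imwrite("pics/tip1.png",np.hstack([scene,top]))
for _ in range(3):print(arm.sense()["ft_force"].round(2))
E
```

```text
time: 2.1
ee_pos: [0.5503, 0.1484, 0.2673]
tool_rot: [0.702, -0.702, -0.085, 0.082]
ft_force: [-0.2, 0.3, 0.4]
opening: -0.0004
[ 0.0087  0.0043 -0.0185] [0.0001 0.0002 0.0013] 2.1 [-0.15  0.27  0.4 ]
scene [[270.  157.7]
 [270.8 170. ]]
top [[203.  200.2]
 [210.  197.2]]
[-0.33 -0.13  0.66]
[-0.33 -0.13  0.66]
[-0.33 -0.13  0.66]
```

View pics/tip1.png

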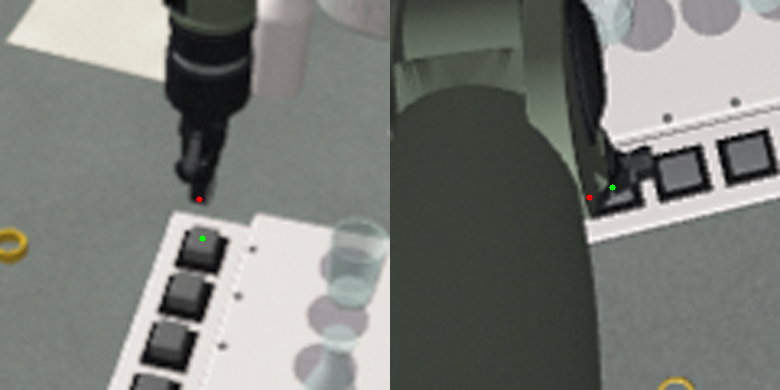

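The tip lines up with its projection in the scene view, at the red dot near (199,199). The green target sits on key 1's cap. I'll move over key 1 and settle there.

```bash
python3 -m inch '[{"jaw":1,"tx":0.0087,"ty":0,"tz":-0.0185,"rx":0,"ry":0,"rz":0},{"jaw":1,"tx":0.0087,"ty":0.016,"tz":-0.0185,"rx":0,"ry":0,"rz":0},{"jaw":1,"tx":0.0087,"ty":0.016,"tz":-0.0185,"rx":0,"ry":0,"rz":0},{"jaw":1,"tx":0.0087,"ty":0.016,"tz":-0.0185,"rx":0,"ry":0,"rz":0},{"jaw":1,"tx":0.0087,"ty":0.016,"tz":-0.0185,"rx":0,"ry":0,"rz":0}]'; python3 -c "
from h import *
for i in range(3):
  d,rv,s=goal(1,.06);print(d.round(4),rv.round(4),s['time'],s['ft_force'].round(2));arm.snapshot('top')"
```

```text
time: 2.7
ee_pos: [0.5621, 0.1324, 0.2499]
tool_rot: [0.702, -0.702, -0.084, 0.083]
ft_force: [-0.4, 0.4, -0.2]
opening: 0.0002
[ 0.0011  0.0169 -0.0002] [0.0001 0.0002 0.0005] 2.7 [-0.44  0.4  -0.23]
[ 0.0011  0.0168 -0.0002] [0.0001 0.0002 0.0005] 2.75 [0.33 0.3  0.81]
[ 0.0011  0.0166 -0.0002] [0.0001 0.0002 0.0004] 2.8 [-0.13 -0.05  0.57]
```

```bash
cat > r.py <<'E'
from h import *
import sys
i=int(sys.argv[1]);F=[]
for _ in range(6):
    arm.calibration("top");arm.snapshot("top");s=arm.sense();F.append(s["ft_force"])
F=np.array(F);d,rv,s=goal(i,.06)
print("t",round(s["time"],2),"tip z",round(s["ee_pos"][2]-.173,4),"Fmean",F.mean(0).round(2),"to z=.060:",d.round(4),rv.round(4))
E
python3 -m inch '[{"jaw":1,"tx":0.001,"ty":0.004,"tz":0,"rx":0,"ry":0,"rz":0},{"jaw":1,"tx":0.001,"ty":0.008,"tz":0,"rx":0,"ry":0,"rz":0},{"jaw":1,"tx":0.001,"ty":0.012,"tz":0,"rx":0,"ry":0,"rz":0},{"jaw":1,"tx":0.001,"ty":0.0145,"tz":0,"rx":0,"ry":0,"rz":0},{"jaw":1,"tx":0.001,"ty":0.0165,"tz":0,"rx":0,"ry":0,"rz":0},{"jaw":1,"tx":0.001,"ty":0.0165,"tz":0,"rx":0,"ry":0,"rz":0},{"jaw":1,"tx":0.001,"ty":0.0165,"tz":0,"rx":0,"ry":0,"rz":0}]'; python3 r.py 1
```

```text
time: 3.55
ee_pos: [0.5626, 0.1323, 0.2322]
tool_rot: [0.702, -0.702, -0.084, 0.084]
ft_force: [-1.5, -0.8, 2.6]
opening: -0.0
t 3.85 tip z 0.0592 Fmean [-1.2  -0.11  2.41] to z=.060: [ 0.0006 -0.0008 -0.    ] [-0.      0.0001 -0.0001]
```

Key 1 pushes back with about 2.4 N when the tip is at 59 mm, so it is probably raised. On to key 2.

```bash
python3 -m inch '[{"jaw":1,"tx":0,"ty":-0.008,"tz":0,"rx":0,"ry":0,"rz":0},{"jaw":1,"tx":0,"ty":-0.018,"tz":0,"rx":0,"ry":0,"rz":0},{"jaw":1,"tx":0,"ty":-0.018,"tz":-0.02,"rx":0,"ry":0,"rz":0},{"jaw":1,"tx":0,"ty":-0.018,"tz":-0.062,"rx":0,"ry":0,"rz":0},{"jaw":1,"tx":0,"ty":-0.018,"tz":-0.062,"rx":0,"ry":0,"rz":0},{"jaw":1,"tx":0,"ty":-0.018,"tz":-0.062,"rx":0,"ry":0,"rz":0},{"jaw":1,"tx":0,"ty":-0.018,"tz":-0.062,"rx":0,"ry":0,"rz":0},{"jaw":1,"tx":0,"ty":-0.018,"tz":-0.062,"rx":0,"ry":0,"rz":0}]'; python3 r.py 2
```

```text
time: 4.65
ee_pos: [0.5772, 0.0728, 0.2504]
tool_rot: [0.702, -0.702, -0.084, 0.084]
ft_force: [0.2, -0.4, -0.5]
opening: 0.0001
t 4.95 tip z 0.0771 Fmean [-0.24 -0.08  0.04] to z=.060: [ 0.0004  0.0171 -0.0004] [ 0.      0.0003 -0.    ]
```

```bash
python3 -m inch '[{"jaw":1,"tx":0,"ty":0.004,"tz":0,"rx":0,"ry":0,"rz":0},{"jaw":1,"tx":0,"ty":0.008,"tz":0,"rx":0,"ry":0,"rz":0},{"jaw":1,"tx":0,"ty":0.012,"tz":0,"rx":0,"ry":0,"rz":0},{"jaw":1,"tx":0,"ty":0.015,"tz":0,"rx":0,"ry":0,"rz":0},{"jaw":1,"tx":0,"ty":0.018,"tz":0,"rx":0,"ry":0,"rz":0},{"jaw":1,"tx":0,"ty":0.018,"tz":0,"rx":0,"ry":0,"rz":0},{"jaw":1,"tx":0,"ty":0.018,"tz":0,"rx":0,"ry":0,"rz":0}]'; python3 r.py 2
```

```text
time: 5.65
ee_pos: [0.5771, 0.072, 0.2322]
tool_rot: [0.702, -0.702, -0.083, 0.084]
ft_force: [-2.1, -0.2, 1.8]
opening: -0.0006
t 5.95 tip z 0.0593 Fmean [-2.34 -0.06  2.28] to z=.060: [ 0.0005 -0.0007 -0.    ] [ 0.      0.0001 -0.0001]
```

Key 2 feels the same as key 1. On to key 3.

```bash
python3 -m inch '[{"jaw":1,"tx":0,"ty":-0.008,"tz":0,"rx":0,"ry":0,"rz":0},{"jaw":1,"tx":0,"ty":-0.018,"tz":0,"rx":0,"ry":0,"rz":0},{"jaw":1,"tx":0,"ty":-0.018,"tz":-0.02,"rx":0,"ry":0,"rz":0},{"jaw":1,"tx":0,"ty":-0.018,"tz":-0.062,"rx":0,"ry":0,"rz":0},{"jaw":1,"tx":0,"ty":-0.018,"tz":-0.062,"rx":0,"ry":0,"rz":0},{"jaw":1,"tx":0,"ty":-0.018,"tz":-0.062,"rx":0,"ry":0,"rz":0},{"jaw":1,"tx":0,"ty":-0.018,"tz":-0.062,"rx":0,"ry":0,"rz":0},{"jaw":1,"tx":0,"ty":-0.018,"tz":-0.062,"rx":0,"ry":0,"rz":0}]'; python3 r.py 3
```

```text
time: 6.75
ee_pos: [0.5917, 0.0126, 0.2503]
tool_rot: [0.702, -0.702, -0.084, 0.084]
ft_force: [0.2, 0.3, -0.4]
opening: 0.0002
t 7.05 tip z 0.0772 Fmean [ 0.46 -0.11 -0.15] to z=.060: [ 0.0004  0.0172 -0.0004] [-0.      0.0003 -0.    ]
```

```bash
python3 -m inch '[{"jaw":1,"tx":0,"ty":0.004,"tz":0,"rx":0,"ry":0,"rz":0},{"jaw":1,"tx":0,"ty":0.008,"tz":0,"rx":0,"ry":0,"rz":0},{"jaw":1,"tx":0,"ty":0.012,"tz":0,"rx":0,"ry":0,"rz":0},{"jaw":1,"tx":0,"ty":0.015,"tz":0,"rx":0,"ry":0,"rz":0},{"jaw":1,"tx":0,"ty":0.018,"tz":0,"rx":0,"ry":0,"rz":0},{"jaw":1,"tx":0,"ty":0.018,"tz":0,"rx":0,"ry":0,"rz":0},{"jaw":1,"tx":0,"ty":0.018,"tz":0,"rx":0,"ry":0,"rz":0}]'; python3 r.py 3
```

```text
time: 7.75
ee_pos: [0.5917, 0.0117, 0.2322]
tool_rot: [0.702, -0.702, -0.083, 0.084]
ft_force: [-1.7, 1.2, 3.1]
opening: 0.0004
t 8.05 tip z 0.0592 Fmean [-1.91  0.18  2.56] to z=.060: [ 0.0005 -0.0008 -0.    ] [ 0.      0.0001 -0.0001]
```

Key 3 also feels the same. On to key 4.

```bash
python3 -m inch '[{"jaw":1,"tx":0,"ty":-0.008,"tz":0,"rx":0,"ry":0,"rz":0},{"jaw":1,"tx":0,"ty":-0.018,"tz":0,"rx":0,"ry":0,"rz":0},{"jaw":1,"tx":0,"ty":-0.018,"tz":-0.02,"rx":0,"ry":0,"rz":0},{"jaw":1,"tx":0,"ty":-0.018,"tz":-0.062,"rx":0,"ry":0,"rz":0},{"jaw":1,"tx":0,"ty":-0.018,"tz":-0.062,"rx":0,"ry":0,"rz":0},{"jaw":1,"tx":0,"ty":-0.018,"tz":-0.062,"rx":0,"ry":0,"rz":0},{"jaw":1,"tx":0,"ty":-0.018,"tz":-0.062,"rx":0,"ry":0,"rz":0},{"jaw":1,"tx":0,"ty":-0.018,"tz":-0.062,"rx":0,"ry":0,"rz":0}]'; python3 r.py 4
```

```text
time: 8.85
ee_pos: [0.6063, -0.0476, 0.2503]
tool_rot: [0.702, -0.702, -0.084, 0.084]
ft_force: [0.2, -0.1, 0.5]
opening: 0.0
t 9.15 tip z 0.0772 Fmean [-0.09 -0.29 -0.15] to z=.060: [ 0.0003  0.0172 -0.0004] [-0.      0.0003 -0.    ]
```

```bash
python3 -m inch '[{"jaw":1,"tx":0,"ty":0.004,"tz":0,"rx":0,"ry":0,"rz":0},{"jaw":1,"tx":0,"ty":0.008,"tz":0,"rx":0,"ry":0,"rz":0},{"jaw":1,"tx":0,"ty":0.012,"tz":0,"rx":0,"ry":0,"rz":0},{"jaw":1,"tx":0,"ty":0.015,"tz":0,"rx":0,"ry":0,"rz":0},{"jaw":1,"tx":0,"ty":0.018,"tz":0,"rx":0,"ry":0,"rz":0},{"jaw":1,"tx":0,"ty":0.018,"tz":0,"rx":0,"ry":0,"rz":0},{"jaw":1,"tx":0,"ty":0.018,"tz":0,"rx":0,"ry":0,"rz":0}]'; python3 r.py 4
```

```text
time: 9.85
ee_pos: [0.6065, -0.0486, 0.2321]
tool_rot: [-0.702, 0.702, 0.084, -0.084]
ft_force: [0.2, -0.4, -1.0]
opening: -0.0002
t 10.15 tip z 0.0593 Fmean [-0.03  0.22  0.32] to z=.060: [ 0.0004 -0.0007  0.    ] [0.     0.0001 0.0001]
```

Key 4 gives no force at 59 mm, so it's the low one. I'll tap it gently 2.5 mm deeper to feel it.

```bash
python3 -m inch '[{"jaw":1,"tx":0,"ty":0.0013,"tz":0,"rx":0,"ry":0,"rz":0},{"jaw":1,"tx":0,"ty":0.0025,"tz":0,"rx":0,"ry":0,"rz":0},{"jaw":1,"tx":0,"ty":0.0025,"tz":0,"rx":0,"ry":0,"rz":0},{"jaw":1,"tx":0,"ty":0.0025,"tz":0,"rx":0,"ry":0,"rz":0}]'; python3 r.py 4
```

```text
time: 10.55
ee_pos: [0.6066, -0.0485, 0.2299]
tool_rot: [-0.702, 0.702, 0.084, -0.084]
ft_force: [-0.3, -0.6, 2.7]
opening: 0.0003
t 10.85 tip z 0.0568 Fmean [0.23 0.09 3.1 ] to z=.060: [ 0.0003 -0.0032  0.0001] [0.0001 0.0001 0.0001]
```

Key 4 is met about 4 mm lower than the others: 3.1 N at 56.8 mm, which fits the spring model. I'll let go first, then press it home slowly.

```bash
python3 -m inch '[{"jaw":1,"tx":0,"ty":-0.005,"tz":0,"rx":0,"ry":0,"rz":0},{"jaw":1,"tx":0,"ty":-0.012,"tz":0,"rx":0,"ry":0,"rz":0},{"jaw":1,"tx":0,"ty":-0.012,"tz":0,"rx":0,"ry":0,"rz":0},{"jaw":1,"tx":0,"ty":-0.012,"tz":0,"rx":0,"ry":0,"rz":0},{"jaw":1,"tx":0,"ty":-0.012,"tz":0,"rx":0,"ry":0,"rz":0}]'; python3 r.py 4
python3 -m inch '[{"jaw":1,"tx":0,"ty":0.003,"tz":0,"rx":0,"ry":0,"rz":0},{"jaw":1,"tx":0,"ty":0.006,"tz":0,"rx":0,"ry":0,"rz":0},{"jaw":1,"tx":0,"ty":0.009,"tz":0,"rx":0,"ry":0,"rz":0},{"jaw":1,"tx":0,"ty":0.012,"tz":0,"rx":0,"ry":0,"rz":0},{"jaw":1,"tx":0,"ty":0.0145,"tz":0,"rx":0,"ry":0,"rz":0},{"jaw":1,"tx":0,"ty":0.017,"tz":0,"rx":0,"ry":0,"rz":0},{"jaw":1,"tx":0,"ty":0.0185,"tz":0,"rx":0,"ry":0,"rz":0},{"jaw":1,"tx":0,"ty":0.0193,"tz":0,"rx":0,"ry":0,"rz":0},{"jaw":1,"tx":0,"ty":0.0193,"tz":0,"rx":0,"ry":0,"rz":0},{"jaw":1,"tx":0,"ty":0.0193,"tz":0,"rx":0,"ry":0,"rz":0}]'; python3 r.py 4
```

```text
time: 11.35
ee_pos: [0.6063, -0.0485, 0.2415]
tool_rot: [0.702, -0.702, -0.084, 0.084]
ft_force: [0.5, 0.0, 0.3]
opening: -0.0
t 11.65 tip z 0.0685 Fmean [ 0.12 -0.02  0.24] to z=.060: [0.0004 0.0085 0.    ] [-0.      0.0001 -0.0001]
time: 12.65
ee_pos: [0.6063, -0.0485, 0.2234]
tool_rot: [-0.702, 0.702, 0.084, -0.084]
ft_force: [-3.5, 1.8, 10.9]
opening: -0.0002
t 12.95 tip z 0.0504 Fmean [-3.64  0.71 10.62] to z=.060: [ 0.0005 -0.0096 -0.0001] [0.0001 0.0001 0.0001]
```

The force is 10.6 N at 50.4 mm, well above the 5 N spring, so the key is on its stop. Now I'll release it, back away and look.

```bash
python3 -m inch '[{"jaw":1,"tx":0,"ty":-0.004,"tz":0,"rx":0,"ry":0,"rz":0},{"jaw":1,"tx":0,"ty":-0.008,"tz":0,"rx":0,"ry":0,"rz":0},{"jaw":1,"tx":0,"ty":-0.012,"tz":0,"rx":0,"ry":0,"rz":0},{"jaw":1,"tx":0,"ty":-0.018,"tz":0,"rx":0,"ry":0,"rz":0},{"jaw":1,"tx":0,"ty":-0.025,"tz":0,"rx":0,"ry":0,"rz":0},{"jaw":1,"tx":0,"ty":-0.025,"tz":0,"rx":0,"ry":0,"rz":0},{"jaw":1,"tx":0,"ty":-0.025,"tz":0,"rx":0,"ry":0,"rz":0},{"jaw":1,"tx":0,"ty":-0.025,"tz":0,"rx":0,"ry":0,"rz":0},{"jaw":1,"tx":0,"ty":-0.025,"tz":0,"rx":0,"ry":0,"rz":0},{"jaw":1,"tx":0,"ty":-0.025,"tz":0,"rx":0,"ry":0,"rz":0}]'; python3 r.py 4
python3 -m inch '[{"jaw":1,"tx":0,"ty":-0.05,"tz":0,"rx":0,"ry":0,"rz":0},{"jaw":1,"tx":0,"ty":-0.1,"tz":0,"rx":0,"ry":0,"rz":0},{"jaw":1,"tx":0,"ty":-0.15,"tz":0,"rx":0,"ry":0,"rz":0},{"jaw":1,"tx":-0.05,"ty":-0.15,"tz":0,"rx":0,"ry":0,"rz":0},{"jaw":1,"tx":-0.10,"ty":-0.15,"tz":0,"rx":0,"ry":0,"rz":0},{"jaw":1,"tx":-0.15,"ty":-0.15,"tz":0,"rx":0,"ry":0,"rz":0},{"jaw":1,"tx":-0.15,"ty":-0.15,"tz":0,"rx":0,"ry":0,"rz":0},{"jaw":1,"tx":-0.15,"ty":-0.15,"tz":0,"rx":0,"ry":0,"rz":0},{"jaw":1,"tx":-0.15,"ty":-0.15,"tz":0,"rx":0,"ry":0,"rz":0}]'
python3 - <<'E'
from h import *
import cv2
S=arm.snapshot("scene");S0=cv2.imread("pics/scene0.png");T=arm.snapshot("top")
f=lambda I:cv2.resize(I[155:235,235:345],(390,284),interpolation=cv2.INTER_CUBIC)
cv2.imwrite("pics/cmp.png",np.vstack([np.hstack([f(S0),f(S)]),cv2.resize(T,(780,292))[:,:]]) if 0 else np.vstack([np.hstack([f(S0),f(S)]),np.hstack([cv2.resize(S,(390,292)),cv2.resize(T,(390,292))])]))
E
```

```text
time: 13.95
ee_pos: [0.6064, -0.0485, 0.2471]
tool_rot: [0.702, -0.702, -0.083, 0.084]
ft_force: [-0.4, -0.0, -0.1]
opening: 0.0004
t 14.25 tip z 0.0743 Fmean [-0.05 -0.37 -0.14] to z=.060: [0.0004 0.0143 0.    ] [-0.      0.0001 -0.    ]
time: 15.15
ee_pos: [0.4616, -0.084, 0.398]
tool_rot: [-0.702, 0.702, 0.084, -0.083]
ft_force: [0.8, 0.2, 0.1]
opening: 0.0004
```

View pics/cmp.png

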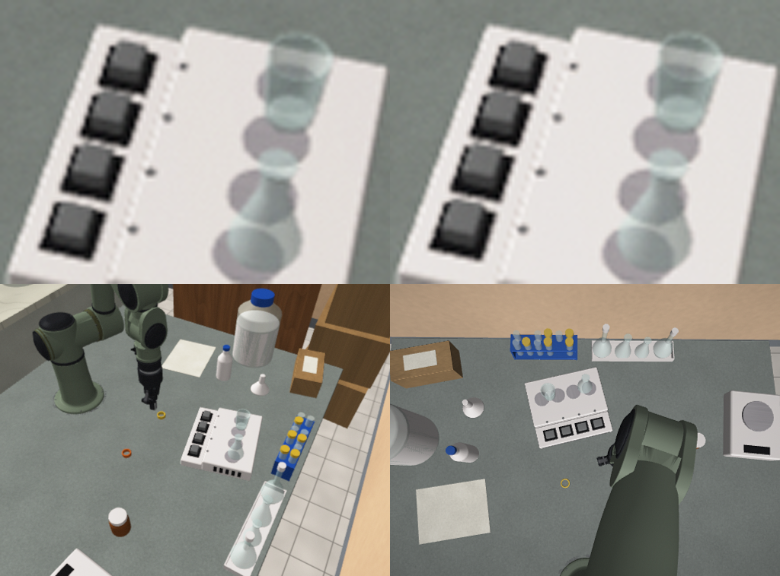

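Nothing has been moved. Key 4's cap at about (463,222) looks slightly higher than before at (73,224). I'll check that numerically, key by key.

Run:
```python
from h import *
import cv2
A=cv2.imread("pics/scene0.png").astype(int);B=arm.snapshot("scene").astype(int)
for i in range(1,5):
    u,v=proj("scene",np.r_[key(i),.058])[0].round().astype(int)
    a=A[v-10:v+11,u-10:u+11];b=B[v-10:v+11,u-10:u+11]
    g=lambda x:np.float32(x.mean(2)); print(i,np.abs(a-b).mean().round(2),cv2.phaseCorrelate(g(a),g(b),cv2.createHanningWindow((21,21),cv2.CV_32F)))
print("expected px for +4mm",proj("scene",np.r_[key(4),.062])-proj("scene",np.r_[key(4),.058]))
```

```text
1 4.02 ((-0.039309528212813305, 0.018152071964703254), 1.0085102178984218)
2 3.55 ((0.00720679850391015, 0.040404536472610886), 0.9948107538123926)
3 3.66 ((0.04167930773645878, 0.009961003607628527), 1.0024131784836452)
4 6.46 ((-0.03676265012829738, -0.42135279427302486), 0.8268605661061075)
expected px for +4mm [[ 0.03587861 -0.89601549]]
```

Only key 4's image changed, and it moved upward. The window also includes the fixed seat, which damps the measured shift. Keys 1–3 are unchanged, so I'm handing in.

```bash
python3 -c "
from cell import arm
print(arm.sense()['time'],arm.finish_job())"
```

```text
the job is handed in; nothing more can be done
15.3 None
```

I tapped the four keys from left to right, found the rightmost one latched, pressed it home and let it go. The job was handed in at 15.3 s, with the arm clear of everything.

- **Taps:** Keys 1–3 each pushed back with about 2.3–2.6 N when the fingertip was at 59 mm, so they were raised and only went down about 3 mm. Key 4 gave no force there and was met about 4 mm lower, with 3.1 N at 56.8 mm.
- **Press:** After lifting off, I pressed key 4 slowly to 50.4 mm. The force there was 10.6 N, well above the 5 N spring, so it was on its stop. I then released it.
- **Last checks:** Comparing the scene camera's first and last pictures, key 4's cap moved up by 0.42 px and keys 1–3 moved less than 0.05 px. A full 4 mm rise should show about 0.9 px. I put the smaller reading down to the fixed seat in the compared window, and I did not tap key 4 again to confirm. In the pictures the glassware and the other things that show stand where they were; the arm hid part of the last top view.

The sideways force was 1–4 N while pressing keys 1–3 and while key 4 was on its stop. I put this down to friction, and it had no visible effect.

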